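Load the pouring dish and turn it to the pail

TASK

The mixing ball is going into the open white pail next: take the ball from its rubber ring, lower it gently into the middle of the pouring dish on its stand and let go. Then take the dish by its handle, lift it straight up about a hand's width, and over the stand turn it a quarter turn so that its pouring lip points at the pail, keeping it level with the ball resting in the middle all the while. Finish still holding the dish there, level and still, ready to pour; leave everything else as it is.

Things in the scene. Friction and masses are not known exactly. Their poses are not given: they have to be found in the camera images.
- ball_center (a point): Centre of the mixing ball: a plain white ceramic ball, 36 mm diameter, about 85 g, loose. At the start it sits in the hole of a flat black rubber ring (52 mm outer diameter, 10 mm high, fixed to the table), its centre about 23 mm above the table. In the dish it rolls by itself to the middle, with its centre about 18 mm above dish_center.
- dish: Pouring dish: shallow, round, aluminium, 132 mm outer diameter, 170 g, loose. Origin: centre of its underside (flat foot 80 mm across), on its stand at the start. x axis: from the handle to the pouring lip; z axis up. The inside is a shallow cone that rises about 11 degrees from the middle (10 mm above the underside) to the rim (22 mm above it). Pouring lip on the rim at +x, wooden handle at -x.
- dish_center (a point): Middle of the dish's inner floor, 10 mm above the dish's underside; axes as the dish.
- dish_grip (a point): The place to grip on the handle, in the middle of its section, 105 mm from the dish's centre along -x and 20 mm above the underside. The handle is a straight wooden bar along the dish's x axis, 14 mm wide (y), 22 mm high (z), its free part reaching from 66 to 136 mm from the dish's centre; axes as the dish.
- dish_lip (a point): Tip of the pouring lip, 90 mm from the dish's centre along +x, 26 mm above the underside.
- stand: Fixed stand under the dish: round pedestal with a flat rubber-covered top 100 mm across, 45 mm high, foot 124 mm across. Origin: centre of its underside on the table; at the start its x axis points as the dish's, to within about 5 degrees.
- pail: Open white plastic pail, 153 mm across the rim, 135 mm high, 0.9 kg with a grey fill low in it. Origin: centre of its underside. It stands on the table about 0.3 m from the stand, about square to the dish's starting x axis, either left or right of the dish (a closed tin stands on the other side).
- jar: Bystander: the closed amber jar (48 mm across, 65 mm high), on the other side of the dish's handle from the ball. Origin: centre of its underside.
- tin: Bystander: the closed tin (104 mm across, 120 mm high). Origin: centre of its underside.
- cup: Bystander: clear plastic cup, 64 mm across, 60 mm high, beyond the dish. Origin: centre of its underside.
- tape: Bystander: roll of paper tape lying flat, 90 mm across, 25 mm high, beyond the dish. Origin: centre of its underside.
- brush: Bystander: paint brush lying at the right, nearer the robot. Origin: underside.
- offcut: Bystander: wooden offcut, 110 x 60 x 25 mm, at the left, nearer the robot. Origin: centre of its underside.
- ball: The mixing ball itself; its origin is a point on its surface that turns as it rolls: use ball_center.
Things that resemble listed ones, but are neither listed nor needed, are in the scene too. Leave any purple or red look-alike of the pail alone.

How it is judged:
On the way, in this order (a step that is already met when the one before it is completed fails the run):
1. the ball lies freely in the middle of the dish, the dish still on its stand (horizontal distance between ball_center and dish_center below 0.012 m and distance between ball_center and dish_center below 0.027 m and contact force between the fingers and ball below 0.05 N and contact force between dish and stand above 0.5 N and linear speed of ball below 0.05 m/s and angle between dish's own z axis and vertical below 0.1 rad), for 0.2 s.
2. the dish is lifted at least 40 mm off the stand, level, the ball in the middle, not yet turned (within 20 degrees) (height (world z) of dish above 0.085 m and horizontal distance between ball_center and dish_center below 0.014 m and distance between ball_center and dish_center below 0.027 m and angle between dish's own z axis and vertical below 0.14 rad and contact force between the fingers and dish above 1 N and angle between the x axis of dish and the x axis of stand, either way round below 0.35 rad), for 0.1 s.
At the end, for the whole second after the job is handed in: The fingers hold the dish still, 50 mm or more above the stand (below 0.30 m), centre within 60 mm of its axis, tilt under 7 degrees, lip to the pail (pail axis within 60 mm of the dish x axis), the ball free and within 14 mm of the middle (height (world z) of dish between 0.095 and 0.3 m and horizontal distance between dish and stand below 0.06 m and angle between dish's own z axis and vertical below 0.12 rad and horizontal distance between ball_center and dish_center below 0.014 m and distance between ball_center and dish_center below 0.027 m and x of pail in the frame of dish above 0.15 m and y of pail in the frame of dish between -0.06 and 0.06 m and contact force between the fingers and dish above 1 N and contact force between dish and stand below 0.05 N and contact force between the fingers and ball below 0.05 N and linear speed of each of dish, ball below 0.03 m/s); the arm keeps its last pose, push and grip.
It fails at once if the ball is dropped into the dish (it arrives faster than 0.4 m/s) or pushed hard into it (over 12 N) (contact force between ball and dish above 12 N or (height (world z) of dish below 0.055 m and distance between ball_center and dish_center below 0.036 m and linear speed of ball above 0.4 m/s)).
It fails at once if the dish is tipped more than 14 degrees (angle between dish's own z axis and vertical above 0.25 rad).
It fails at once if the ball strays over 22 mm from the middle while the dish is off its stand (height (world z) of dish above 0.055 m and horizontal distance between ball_center and dish_center above 0.022 m).
It fails at once if the pail or a bystander is moved over 20 mm (distance of any of pail, jar, tin, cup, tape, brush, offcut from where it was at the start of the episode above 0.02 m).
It also fails if it takes over 70 s, if anything falls off the work surface, if the arm or the gripper's body presses on something with over 40 N, if the wrist force passes 120 N, or if a joint passes its speed limit or range.

ROBOT

A 6-joint arm with a two-finger parallel gripper is mounted at the origin on the work surface. World frame = base frame: x ahead of the robot, y to its left, z up, the work surface at z = 0. Lengths are in m, angles in rad, forces in N, time in s.
With the tool pointing down it reaches from about 0.3 to 0.85 m from the base axis. Payload 5.4 kg.
Tool frame: the origin (TCP) lies at the very end of the fingers, on their centre line; the grasp point (between the pads) lies 19 mm behind it (tcp_to_grasp is the distance from the TCP to the grasp point, in m); z points along the fingers, y is the line along which they close (so a half turn about z gives the same grasp; the last joint's range is limited). The gripper opens to 85 mm and grips with 20 to 120 N. Pads are 22 mm wide; open, the fingers measure 114 mm over their backs; the gripper's body (76 mm by 85 mm) begins 54 mm behind the grasp point. The pads swing forward as they close: fully open they stand 13 mm farther back than shut.
Start: joints at [-1.345, 0.158, 1.597, -0, 1.386, -0.21], TCP at [0.243, -0.521, 0.231] pointing down, gripper open.
Joint ranges: [-2.91, 2.91], [-0.94, 2.29], [0.18, 2.7], [-1.29, 4.43], [0.17, 2.64], [-3, 3]. Speed limits (rad/s): [2.57, 2.57, 3.14, 3.14, 3.14, 3.14].

INTERFACE

Orientations are given as a unit quaternion [w, x, y, z].
In Python, from station import state, capture, job_done, tcp_to_grasp gives the robot as it stands.
- The arm moves only by the shell command python3 -m jog 'ROWS' [FORCE]. ROWS is a JSON object of lists of equal length, an entry for each row: "translation": the shift along the tool's x, y, z in cm, a list of three; "rotation": the turn, a rotation vector about the tool's x, y, z in rad, a list of three; "hand": the opening in per cent of the stroke, from 0 (shut) to 100 (fully open). In form: {"translation": [[dx, dy, dz], ...], "rotation": [[rx, ry, rz], ...], "hand": [hand, ...]}. A call has 1 to 20 rows; each row shifts and turns the commanded pose from where the row before left it, along the tool's axes as they then stand; what a row does not reach is not made up. A row lasts 1/10 s, in which the tool goes at most 50 mm and 8.59 degrees, less where a joint would pass 70% of its speed; a pose out of reach is approached as far as the arm can. A call with a gripper value outside its range is refused whole. The fingers move at their own pace and stop on an object; FORCE is the grip in N (left out, the last holds). Time passes only in rows, so rows that do not move let the fingers close. It gives the time, the measured TCP pose, the force, the opening and the grip force at its end, in the units of the state.
- state(): the state, without advancing time (a new reading comes with each control period).
- capture(name): name is "side" or "top"; returns a dict with "pixels" (400x640x3 uint8, red, green, blue), "fx", "fy", "cx", "cy" (pixels), "extrinsics" (4x4, takes a point from camera to world coordinates). Camera axes: x right, y up, looking along -z (the intrinsics and any distortion apply to the point x, -y, -z); pixel columns grow to the right and rows downward; lengths in m; the calibration is good to about 2 mm. A picture is of the moment at which its call begins. There is no depth.
- job_done(): hands the job in; it is judged then, once.
The state is a dict: "clock": time; "qpos": joint angles; "joint_velocities": joint speeds; "effort": joint torques, N m; "position": TCP position; "eef_rot": TCP orientation; "force": force on the tool from outside, world axes, zero at the start; "moment": the same for the moment, N m; "opening": finger opening in m; "grip_force": force on a finger pad.
Only numpy, scipy, OpenCV 4.12 (cv2) and the standard library are available. Lean on these libraries where they do the work, as an engineer would, in place of code of your own. Each camera call takes 0.05 s, during which the arm holds its last target. There are 200 camera calls.

## Working session

There is one attempt and no reset: what is moved stays moved. The work goes in short steps, Python scripts to look and compute and a shell command to move; the robot and the scene stay as the last step left them, time stands still between calls to the robot, and variables do not carry over. Pictures are saved under pics/ and viewed, at most 10 in all, crops included, and the job is handed in when it is done.

```bash
mkdir -p pics; ls
python3 - <<'E'
from station import *
import cv2
s=state();print(s, tcp_to_grasp)
for n in("top","side"):
    c=capture(n);cv2.imwrite(f"pics/{n}0.png",c["pixels"][:,:,::-1]);print({k:v for k,v in c.items() if k!="pixels"})
E
```

```text
pics
{'clock': 0.0, 'qpos': array([-1.34509335e+00,  1.59059048e-01,  1.59822942e+00, -2.19925497e-05,
        1.38616703e+00, -2.10127252e-01]), 'joint_velocities': array([-0.00153165,  0.00066634, -0.00101097, -0.00010531, -0.00082545,
       -0.00059192]), 'effort': array([-1.20731165e-04, -3.96008134e+01, -3.31428766e+01, -1.72724763e-04,
        8.58636573e-03,  2.48201523e-06]), 'position': array([ 0.2425693 , -0.52067923,  0.23031267]), 'eef_rot': array([-9.31309414e-04,  9.76349449e-01,  2.16196405e-01, -1.80608873e-05]), 'force': array([-0.10029448, -0.2476817 , -0.8610764 ]), 'moment': array([0.0247785 , 0.03318048, 0.02278409]), 'grip_force': 0.0, 'opening': 0.08513265085531986} 0.0187
{'fx': 439.86711350992226, 'fy': 439.86711350992226, 'cx': 324.02789005424074, 'cy': 192.5255855134636, 'extrinsics': array([[-2.11980513e-02,  9.94070928e-01, -1.06647231e-01,
         3.74562845e-01],
       [-9.99772037e-01, -2.13493842e-02, -2.77393811e-04,
        -6.70294477e-02],
       [-2.55260183e-03,  1.06617039e-01,  9.94296883e-01,
         1.30250848e+00],
       [ 0.00000000e+00,  0.00000000e+00,  0.00000000e+00,
         1.00000000e+00]])}
{'fx': 441.2530748341419, 'fy': 441.2530748341419, 'cx': 312.50864723004446, 'cy': 208.55843512651074, 'extrinsics': array([[-0.92273578,  0.17567134, -0.34307179,  0.0578284 ],
       [-0.38471624, -0.47404064,  0.7920094 ,  0.91718454],
       [-0.02349662,  0.8628007 ,  0.50499788,  0.72767637],
       [ 0.        ,  0.        ,  0.        ,  1.        ]])}
```

View pics/top0.png

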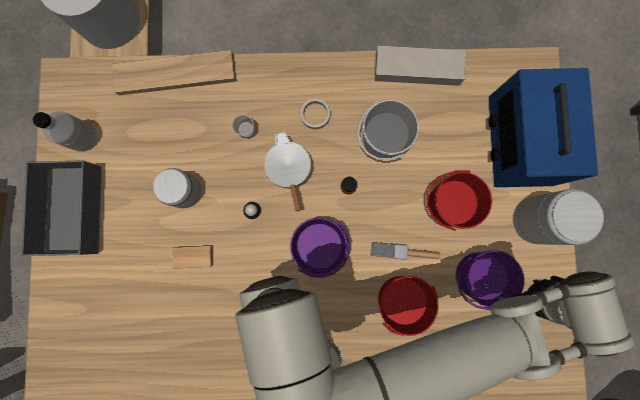

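View pics/side0.png

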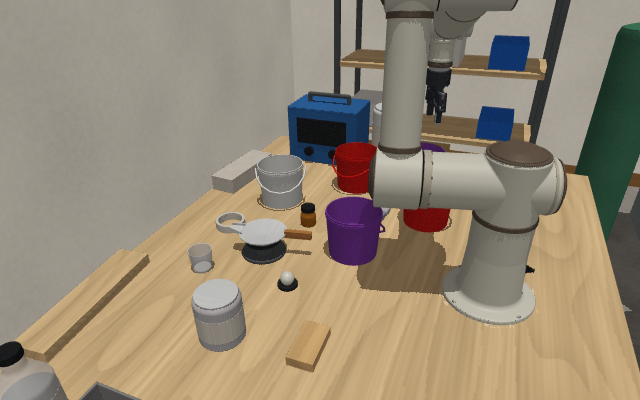

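The top view shows the ball at (252,210), the dish at (288,164) with its handle end near (297,209), and the pail on the right at (388,130). The tin is at (175,188) and the jar at (349,185). A purple look-alike at (320,246) stands near the handle. Next I measure positions.

```bash
cat > h.py <<'E'
from station import *
import numpy as np, cv2
def ray(c,u,v):
    E=c["extrinsics"]; d=E[:3,:3]@np.array([(u-c["cx"])/c["fx"],-(v-c["cy"])/c["fy"],-1.]); return E[:3,3],d
def plane(c,u,v,z):
    o,d=ray(c,u,v); return o+d*(z-o[2])/d[2]
def two(c1,p1,c2,p2):
    o1,d1=ray(c1,*p1);o2,d2=ray(c2,*p2)
    t=np.linalg.lstsq(np.c_[d1,-d2],o2-o1,rcond=None)[0]
    a=o1+t[0]*d1;b=o2+t[1]*d2; return (a+b)/2,np.linalg.norm(a-b)
def blob(mask,roi):
    x0,y0,x1,y1=roi; m=np.zeros(mask.shape,np.uint8); m[y0:y1,x0:x1]=mask[y0:y1,x0:x1]*255
    cs,_=cv2.findContours(m,cv2.RETR_EXTERNAL,cv2.CHAIN_APPROX_NONE)
    return max(cs,key=cv2.contourArea)
def cen(c):
    M=cv2.moments(c); return M["m10"]/M["m00"],M["m01"]/M["m00"]
def hsv(c): 
    h=cv2.cvtColor(c["pixels"],cv2.COLOR_RGB2HSV).astype(int); return h[...,0],h[...,1],h[...,2]
E
python3 - <<'E'
from h import *
np.set_printoptions(precision=4,suppress=True)
t=capture("top");s=capture("side")
H,S,V=hsv(t);h,sa,v=hsv(s)
# ball / ring
rb=blob((V<60),(236,195,268,226)); (rc,rr)=cv2.minEnclosingCircle(rb)
print("ring",rc,rr,plane(t,*rc,0.01))
bt=blob((S<60)&(V>110),(240,198,264,222)); bs=blob((sa<60)&(v>110),(272,266,304,288))
print("ball px",cen(bt),cv2.minEnclosingCircle(bt),cv2.minEnclosingCircle(bs))
print("ball plane",plane(t,*cv2.minEnclosingCircle(bt)[0],.023),"two",two(t,cv2.minEnclosingCircle(bt)[0],s,cv2.minEnclosingCircle(bs)[0]))
# dish: outer circle, opened to remove lip
m=((S<60)&(V>150)).astype(np.uint8); m=cv2.morphologyEx(m,cv2.MORPH_OPEN,cv2.getStructuringElement(cv2.MORPH_ELLIPSE,(25,25)))
d=blob(m>0,(255,125,320,195)); e=cv2.fitEllipse(d); dc=plane(t,*e[0],.067); print("dish",e,dc, "diam", e[1][0]*(1.30-.067)/440)
hd=blob((S>110)&(V>60)&(V<190)&(H<16),(285,180,306,214)); (hc,hs,ha)=cv2.minAreaRect(hd)
hw=[plane(t,*p,.076) for p in cv2.boxPoints(cv2.minAreaRect(hd))]
print("handle",hc,hs,plane(t,*hc,.076));print(np.array(hw))
hh=plane(t,*hc,.076); a=dc-hh; print("dir deg",np.degrees(np.arctan2(a[1],a[0])),"dist",np.hypot(*a[:2]))
p=blob((H>-1)&(S<50)&(V>120),(350,92,425,168)); e=cv2.fitEllipse(p); print("pail",e,plane(t,*e[0],.135))
q=blob((H>120)&(H<160)&(S>80),(280,205,360,285)); e=cv2.fitEllipse(q); print("purple",e,plane(t,*e[0],.135))
dbg=t["pixels"][:,:,::-1].copy()
for k in(bt,d,hd,p,q,rb): cv2.drawContours(dbg,[k],-1,(0,255,0),1)
cv2.imwrite("pics/dbg.png",cv2.resize(dbg[90:290,220:440],None,fx=3,fy=3,interpolation=0))
E
```

```text
ring (251.92196655273438, 209.9855499267578) 8.530592918395996 [0.4661 0.1467 0.01  ]
ball px (250.27402862985684, 209.59918200408995) ((250.0, 209.5), 5.590270042419434) ((286.72222900390625, 277.3611145019531), 6.858735084533691)
ball plane [0.4667 0.1501 0.023 ] two (array([0.4662, 0.1498, 0.0236]), np.float64(0.0010547427574813847))
dish ((286.7084045410156, 163.40789794921875), (43.85276412963867, 45.61465835571289), 69.727783203125) [0.5927 0.0377 0.067 ] diam 0.12288740493601019
handle (294.726806640625, 197.5585479736328) (26.121295928955078, 5.517600059509277) [0.4937 0.0157 0.076 ]
[[0.5284 0.0305 0.076 ]
 [0.5314 0.0153 0.076 ]
 [0.4592 0.001  0.076 ]
 [0.4563 0.0161 0.076 ]]
dir deg 12.557908055029309 dist 0.1014040837696372
pail ((390.1581726074219, 128.29534912109375), (56.448795318603516, 66.75843811035156), 48.18804168701172) [ 0.671  -0.2496  0.135 ]
purple ((319.77801513671875, 247.027587890625), (58.205081939697266, 59.5019645690918), 34.46378707885742) [ 0.3557 -0.0524  0.135 ]
```

View pics/dbg.png

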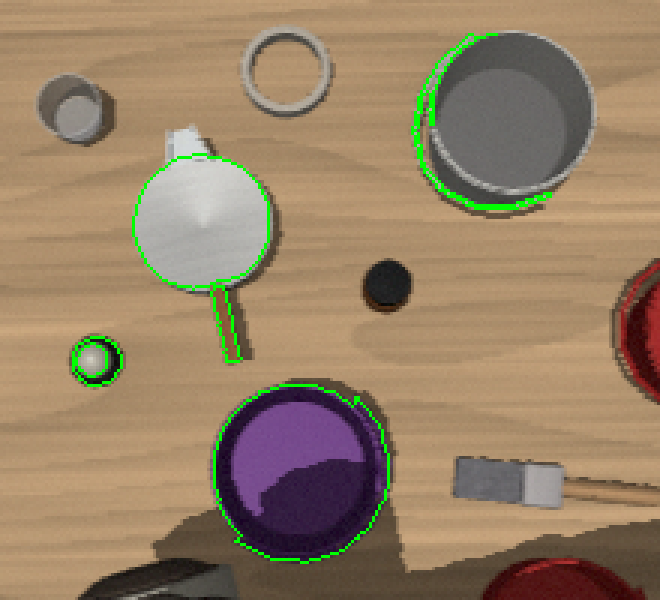

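The contours fit except the pail's. I read its rim by eye from the crop: centre near (391,127) px, diameter about 56 px, or 148 mm, which matches the given size.

Positions I'll work with:

| Thing | Value |
|---|---|
| Ball | (0.466, 0.148) |
| Dish | (0.592, 0.0365) |
| Dish heading | about 11.5° |
| Pail | (0.674, −0.251) |

The tool goes to yaw 191.5° so that joint 6 stays in range through the quarter turn.

```bash
python3 -m jog '{"translation":[[2.42,-2.56,0],[2.42,-2.56,0],[2.42,-2.56,0],[2.42,-2.56,0],[2.42,-2.56,0],[2.42,-2.56,0],[2.42,-2.56,0],[2.42,-2.56,0],[2.42,-2.56,0],[2.42,-2.56,0],[2.42,-2.56,0],[2.42,-2.56,0],[2.42,-2.56,0],[2.42,-2.56,0],[2.42,-2.56,0],[2.42,-2.56,0],[2.42,-2.56,0],[2.42,-2.56,0],[2.42,-2.56,0],[2.42,-2.56,0]],"rotation":[[0,0,0],[0,0,0],[0,0,0],[0,0,0],[0,0,0],[0,0,0],[0,0,0],[0,0,0],[0,0,0],[0,0,0],[0,0,0],[0,0,0],[0,0,0],[0,0,0],[0,0,0],[0,0,0],[0,0,0],[0,0,0],[0,0,0],[0,0,0]],"hand":[100,100,100,100,100,100,100,100,100,100,100,100,100,100,100,100,100,100,100,100]}' 20
python3 -m jog '{"translation":[[0,0,0],[0,0,0],[0,0,0],[0,0,0],[0,0,0],[0,0,0],[0,0,0],[0,0,0],[0,0,0],[0,0,0],[0,0,0],[0,0,0],[0,0,0],[0,0,0],[0,0,0],[0,0,0],[0,0,0],[0,0,0],[0,0,0],[0,0,0]],"rotation":[[0,0,-0.1453],[0,0,-0.1453],[0,0,-0.1453],[0,0,-0.1453],[0,0,-0.1453],[0,0,-0.1453],[0,0,-0.1453],[0,0,-0.1453],[0,0,-0.1453],[0,0,-0.1453],[0,0,-0.1453],[0,0,-0.1453],[0,0,-0.1453],[0,0,-0.1453],[0,0,-0.1453],[0,0,-0.1453],[0,0,-0.1453],[0,0,-0.1453],[0,0,-0.1453],[0,0,-0.1453]],"hand":[100,100,100,100,100,100,100,100,100,100,100,100,100,100,100,100,100,100,100,100]}'
cat > st.py <<'E'
from station import *
import numpy as np
from scipy.spatial.transform import Rotation as R
def show(*targets):
    s=state();r=R.from_quat(s["eef_rot"],scalar_first=True).as_matrix()
    print(s["clock"],"p",s["position"].round(4),"yaw",np.degrees(np.arctan2(r[1,0],r[0,0])).round(2),"tilt",np.degrees(np.arccos(-r[2,2])).round(2),"open",round(s["opening"],4),"gf",s["grip_force"],"F",s["force"].round(1),"q6",s["qpos"][5].round(2))
    for t in targets: print("cm in tool",(100*r.T@(np.array(t)-s["position"])).round(2))
E
python3 -c "
from st import *
show((.466,.148,.10),(.466,.148,.0095))"
```

```text
clock: 2.2
position: [0.4655, 0.1488, 0.2312]
eef_rot: [0.0, 0.976, 0.216, -0.0]
force: [0.1, 0.1, -0.3]
opening: 0.0853
grip_force: 0.0
clock: 4.2
position: [0.4652, 0.1472, 0.2311]
eef_rot: [-0.0, -0.103, 0.995, 0.0]
force: [0.4, -0.3, -0.6]
opening: 0.0855
grip_force: 0.0
4.2 p [0.4652 0.1472 0.2311] yaw -168.18 tilt 0.02 open 0.0855 gf 0.0 F [ 0.4 -0.3 -0.6] q6 -1.72
cm in tool [-0.1   0.06 13.11]
cm in tool [-0.11  0.06 22.16]
```

```bash
python3 -m jog '{"translation":[[-0.1,0.06,2.4],[0,0,2.4],[0,0,2.4],[0,0,2.4],[0,0,2.4],[0,0,2.4],[0,0,2.4],[0,0,2.4],[0,0,0.5],[0,0,0.5],[0,0,0.5],[0,0,0.5],[0,0,0.5],[0,0,0.45],[0,0,0],[0,0,0]],"rotation":[[0,0,0],[0,0,0],[0,0,0],[0,0,0],[0,0,0],[0,0,0],[0,0,0],[0,0,0],[0,0,0],[0,0,0],[0,0,0],[0,0,0],[0,0,0],[0,0,0],[0,0,0],[0,0,0]],"hand":[100,100,100,100,100,100,100,100,100,100,100,100,100,100,100,100]}' 20
python3 -m jog '{"translation":[[0,0,0],[0,0,0],[0,0,0],[0,0,0],[0,0,0],[0,0,0],[0,0,0],[0,0,0]],"rotation":[[0,0,0],[0,0,0],[0,0,0],[0,0,0],[0,0,0],[0,0,0],[0,0,0],[0,0,0]],"hand":[60,50,45,40,35,30,30,30]}' 20
python3 -c "
from st import *
show()
import cv2
c=capture('side');cv2.imwrite('pics/side1.png',cv2.resize(c['pixels'][170:320,200:400,::-1],None,fx=4,fy=4))"
```

```text
clock: 5.8
position: [0.4662, 0.148, 0.0098]
eef_rot: [-0.0, -0.1, 0.995, -0.0]
force: [-0.2, -0.2, -0.1]
opening: 0.0856
grip_force: 0.0
clock: 6.6
position: [0.4664, 0.1479, 0.01]
eef_rot: [0.0, -0.1, 0.995, -0.0]
force: [0.3, -0.7, 2.1]
opening: 0.035
grip_force: 19.8
6.6 p [0.4664 0.1479 0.01  ] yaw -168.53 tilt 0.02 open 0.035 gf 19.77951407432556 F [ 0.3 -0.7  2.1] q6 -1.71
```

View pics/side1.png

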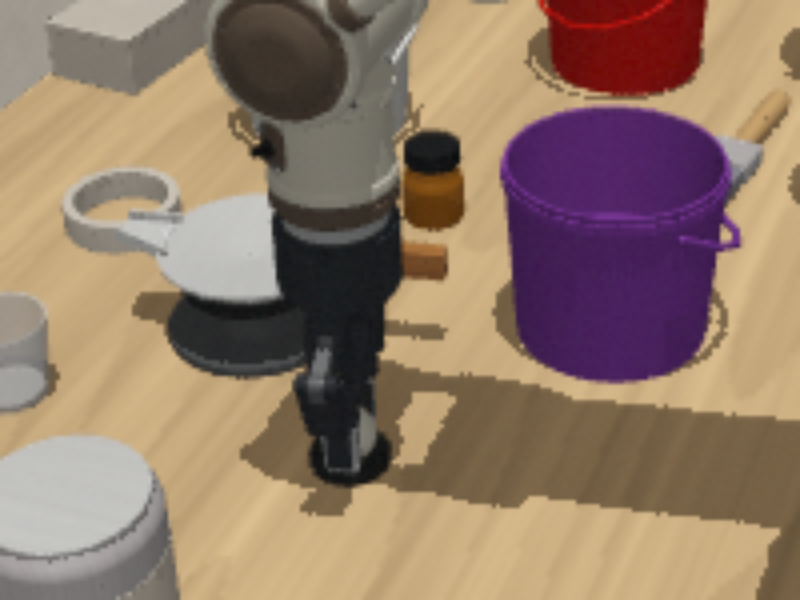

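The finger covers the ball in this view, but the 35 mm opening and 19.8 N grip show it is held. I'll lift it and carry it over the dish.

```bash
python3 -m jog '{"translation":[[0,0,-0.5],[0,0,-1],[0,0,-2],[0,0,-2.5],[0,0,-2.5],[0,0,-2.5],[0,0,-2],[0,0,-1.5],[-1,-1.3,0],[-2,-2.7,0],[-2,-2.7,0],[-2,-2.7,0],[-2,-2.7,0],[-1.1,-1.3,0],[0,0,0],[0,0,0]],"rotation":[[0,0,0],[0,0,0],[0,0,0],[0,0,0],[0,0,0],[0,0,0],[0,0,0],[0,0,0],[0,0,0],[0,0,0],[0,0,0],[0,0,0],[0,0,0],[0,0,0],[0,0,0],[0,0,0]],"hand":[30,30,30,30,30,30,30,30,30,30,30,30,30,30,30,30]}' 25
python3 -c "
from st import *
import cv2
c=capture('side');d=capture('top')
show((.592,.0365,.062))
cv2.imwrite('pics/c1.png',np.hstack([cv2.resize(c['pixels'][150:290,190:330,::-1],(400,400)),cv2.resize(d['pixels'][100:240,220:360,::-1],(400,400))]))"
```

```text
clock: 8.25
position: [0.5913, 0.0366, 0.1539]
eef_rot: [-0.001, -0.1, 0.995, 0.0]
force: [0.2, 0.4, -1.0]
opening: 0.0342
grip_force: 25.1
8.35 p [0.5909 0.0374 0.1542] yaw -168.49 tilt 0.08 open 0.0342 gf 25.093925893306732 F [ 0.5  0.5 -0.3] q6 -1.91
cm in tool [-0.1  -0.11  9.22]
```

View pics/c1.png

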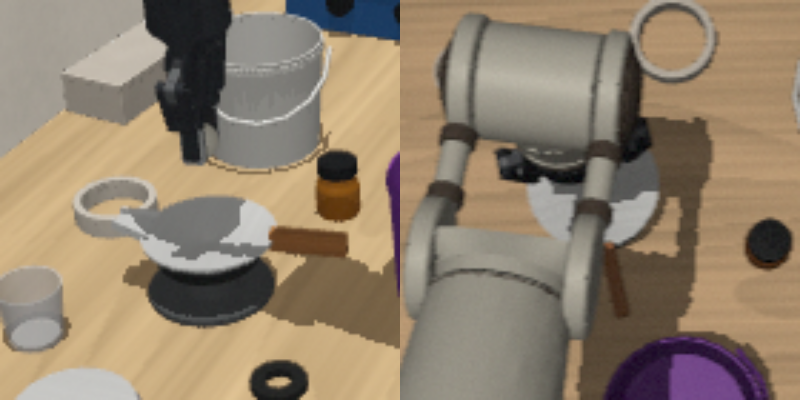

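```bash
python3 -m jog '{"translation":[[-0.1,-0.1,0.5],[0,0,1],[0,0,1.3],[0,0,1.3],[0,0,1.3],[0,0,1],[0,0,0.6],[0,0,0.4],[0,0,0.4],[0,0,0.4],[0,0,0.3],[0,0,0.3],[0,0,0.2],[0,0,0.1],[0,0,0],[0,0,0]],"rotation":[[0,0,0],[0,0,0],[0,0,0],[0,0,0],[0,0,0],[0,0,0],[0,0,0],[0,0,0],[0,0,0],[0,0,0],[0,0,0],[0,0,0],[0,0,0],[0,0,0],[0,0,0],[0,0,0]],"hand":[30,30,30,30,30,30,30,30,30,30,30,30,30,30,30,30]}' 25
python3 -c "
from st import *
import cv2
c=capture('side')
show((.592,.0365,.062))
cv2.imwrite('pics/c2.png',cv2.resize(c['pixels'][190:290,200:330,::-1],(780,600)))"
```

```text
clock: 9.95
position: [0.5931, 0.036, 0.0639]
eef_rot: [0.0, -0.1, 0.995, -0.0]
force: [-0.4, 0.1, -0.4]
opening: 0.034
grip_force: 25.1
10.0 p [0.5931 0.0359 0.064 ] yaw -168.53 tilt 0.02 open 0.0343 gf 25.094726979732513 F [-0.   0.4 -1.4] q6 -1.91
cm in tool [0.1  0.08 0.2 ]
```

View pics/c2.png

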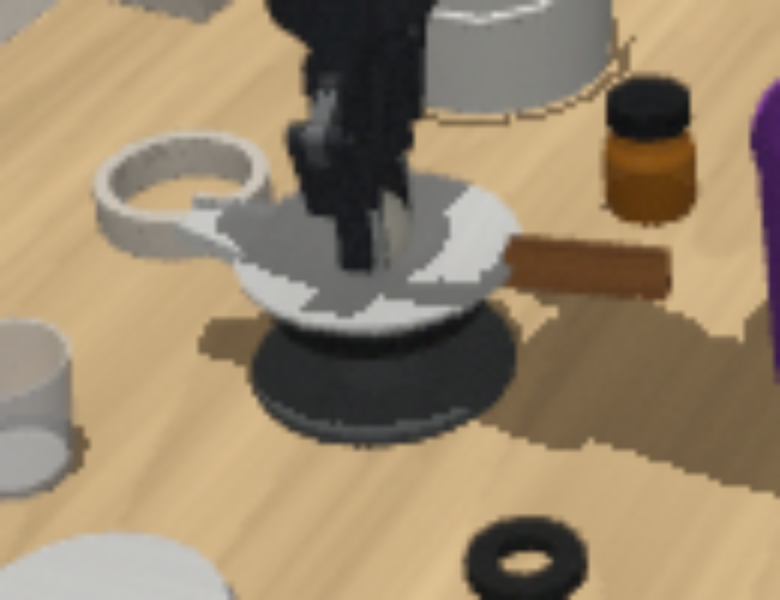

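The ball is in the fingers just above the middle of the dish, at about (395,225). I'll lower 1.5 mm, open a little, and go up.

```bash
python3 -m jog '{"translation":[[0.05,0.05,0.08],[0,0,0.07],[0,0,0],[0,0,0],[0,0,0],[0,0,0],[0,0,0],[0,0,0],[0,0,0],[0,0,0],[0,0,0],[0,0,0]],"rotation":[[0,0,0],[0,0,0],[0,0,0],[0,0,0],[0,0,0],[0,0,0],[0,0,0],[0,0,0],[0,0,0],[0,0,0],[0,0,0],[0,0,0]],"hand":[30,30,30,42,46,50,55,60,62,62,62,62]}' 20
python3 -m jog '{"translation":[[0,0,-0.3],[0,0,-0.6],[0,0,-1],[0,0,-1.5],[0,0,-2],[0,0,-2],[0,0,-2],[0,0,-1.5],[0,0,-1],[0,0,0],[2,0,0],[3,0,0],[3,0,0],[2.5,0,0],[0,0,0]],"rotation":[[0,0,0],[0,0,0],[0,0,0],[0,0,0],[0,0,0],[0,0,0],[0,0,0],[0,0,0],[0,0,0],[0,0,0],[0,0,0],[0,0,0],[0,0,0],[0,0,0],[0,0,0]],"hand":[62,62,62,62,62,62,62,62,62,62,62,62,62,62,62]}' 20
python3 - <<'E'
from st import *
from h import *
np.set_printoptions(precision=4,suppress=True)
show()
t=capture("top");s=capture("side");H,S,V=hsv(t);h,sa,v=hsv(s)
hs=blob((sa>110)&(v>50)&(v<190)&(h<16),(280,226,318,244)); print("side handle",cv2.minAreaRect(hs))
cv2.imwrite('pics/c3.png',np.hstack([cv2.resize(s['pixels'][190:270,220:320,::-1],(400,320)),cv2.resize(t['pixels'][110:230,240:360,::-1],(400,320))]))
E
```

```text
clock: 11.2
position: [0.5924, 0.0363, 0.0623]
eef_rot: [-0.0, -0.1, 0.995, -0.0]
force: [0.4, -0.2, 0.1]
opening: 0.0528
grip_force: 0.0
clock: 12.7
position: [0.4864, 0.0156, 0.1796]
eef_rot: [-0.002, -0.1, 0.995, 0.001]
force: [0.0, 0.2, 0.4]
opening: 0.0528
grip_force: 0.0
12.7 p [0.4864 0.0156 0.1796] yaw -168.57 tilt 0.24 open 0.0528 gf 0.0 F [0.  0.2 0.4] q6 -1.99
side handle ((297.5138244628906, 234.25076293945312), (27.34671974182129, 9.09708309173584), 3.1798300743103027)
```

View pics/c3.png

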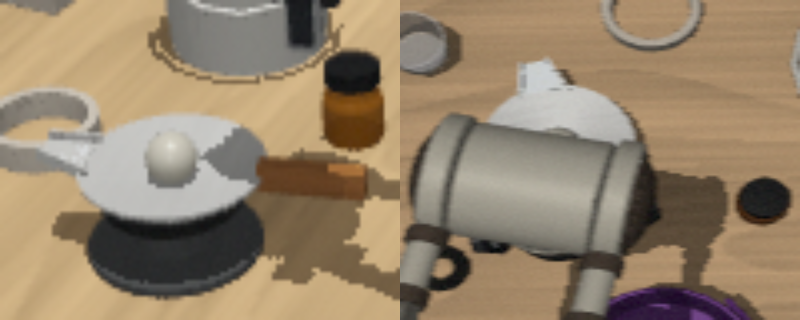

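The ball rests in the middle of the dish at side pixel (263,229), and the handle is clear. I'll check the ball and handle positions, then get the move to the grip point.

Run:
```python
from st import *
from h import *
s=capture("side");t=capture("top");h,sa,v=hsv(s)
print("ball",plane(s,263,229.3,.073).round(4))
hs=blob((sa>110)&(v>50)&(v<190)&(h<16),(280,226,318,244)); x,y,w,hh=cv2.boundingRect(hs);print(x,y,w,hh)
p=hs[:,0,:]; e=p[p[:,0]>=x+w-2].mean(0); m=p[(p[:,0]>x+4)]; 
for u in (x+6,x+w-4):
    ys=p[p[:,0]==u][:,1]; print(u,ys.min(),ys.max(), plane(s,u,(ys.min()+ys.max())/2,.065).round(4))
show((.489,.0157,.046))
```

```text
ball [0.5864 0.0411 0.073 ]
284 229 28 11
290 230 238 [0.5128 0.0252 0.065 ]
308 231 239 [0.4651 0.0125 0.065 ]
12.9 p [0.4901 0.0155 0.1812] yaw -168.53 tilt 0.01 open 0.0528 gf 0.0 F [-0.   0.2  0.1] q6 -1.99
cm in tool [ 0.11  0.04 13.52]
```

```bash
python3 -m jog '{"translation":[[0.15,0.2,1],[0,0,1.5],[0,0,2],[0,0,2],[0,0,2],[0,0,1.5],[0,0,1],[0,0,1],[0,0,0.8],[0,0,0.7],[0,0,0],[0,0,0]],"rotation":[[0,0,0],[0,0,0],[0,0,0],[0,0,0],[0,0,0],[0,0,0],[0,0,0],[0,0,0],[0,0,0],[0,0,0],[0,0,0],[0,0,0]],"hand":[62,62,62,62,62,62,62,62,62,62,62,62]}' 20
python3 -m jog '{"translation":[[0,0,0],[0,0,0],[0,0,0],[0,0,0],[0,0,0],[0,0,0],[0,0,0],[0,0,0],[0,0,0],[0,0,0],[0,0,0],[0,0,0],[0,0,0],[0,0,0],[0,0,0],[0,0,0],[0,0,0],[0,0,0]],"rotation":[[0,0,0],[0,0,0],[0,0,0],[0,0,0],[0,0,0],[0,0,0],[0,0,0],[0,0,0],[0,0,0],[0,0,0],[0,0,0],[0,0,0],[0,0,0],[0,0,0],[0,0,0],[0,0,0],[0,0,0],[0,0,0]],"hand":[52,44,38,34,31,28,26,24,22,20,18,16,14,12,10,8,6,6]}' 30
python3 -c "
from st import *
show()
import cv2
c=capture('side')
cv2.imwrite('pics/c4.png',cv2.resize(c['pixels'][190:270,220:320,::-1],(500,400)))"
```

```text
clock: 14.1
position: [0.4879, 0.0171, 0.0465]
eef_rot: [0.0, -0.1, 0.995, -0.0]
force: [0.5, -0.8, -0.2]
opening: 0.0527
grip_force: 0.0
clock: 15.9
position: [0.4878, 0.0171, 0.0464]
eef_rot: [0.0, -0.1, 0.995, -0.0]
force: [0.1, -1.4, 0.3]
opening: 0.0133
grip_force: 29.9
15.9 p [0.4878 0.0171 0.0464] yaw -168.53 tilt 0.01 open 0.0133 gf 29.851408302783966 F [ 0.1 -1.4  0.3] q6 -1.98
```

View pics/c4.png

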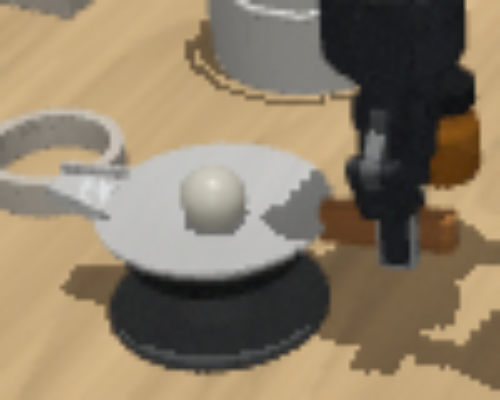

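The fingers straddle the handle's middle, with the ball still in the middle of the dish at crop (213,200). I'll tighten the grip and lift gently by 8 cm.

```bash
python3 -m jog '{"translation":[[0,0,0],[0,0,0],[0,0,0],[0,0,0],[0,0,-0.05],[0,0,-0.1],[0,0,-0.15],[0,0,-0.2],[0,0,-0.2],[0,0,-0.2],[0,0,-0.2],[0,0,-0.2],[0,0,-0.2],[0,0,-0.1],[0,0,0],[0,0,0]],"rotation":[[0,0,0],[0,0,0],[0,0,0],[0,0,0],[0,0,0],[0,0,0],[0,0,0],[0,0,0],[0,0,0],[0,0,0],[0,0,0],[0,0,0],[0,0,0],[0,0,0],[0,0,0],[0,0,0]],"hand":[6,6,6,6,4,4,4,4,4,4,4,4,4,4,4,4]}' 100
python3 -c "
from st import *
show()
import cv2
c=capture('side')
cv2.imwrite('pics/c5.png',cv2.resize(c['pixels'][180:270,215:320,::-1],(560,480)))"
```

```text
clock: 17.55
position: [0.4876, 0.0172, 0.0623]
eef_rot: [-0.0, -0.1, 0.995, 0.0]
force: [-0.2, 0.8, -1.5]
opening: 0.0128
grip_force: 97.5
17.55 p [0.4876 0.0172 0.0623] yaw -168.53 tilt 0.0 open 0.0128 gf 97.52745866775513 F [-0.2  0.8 -1.5] q6 -1.98
```

View pics/c5.png

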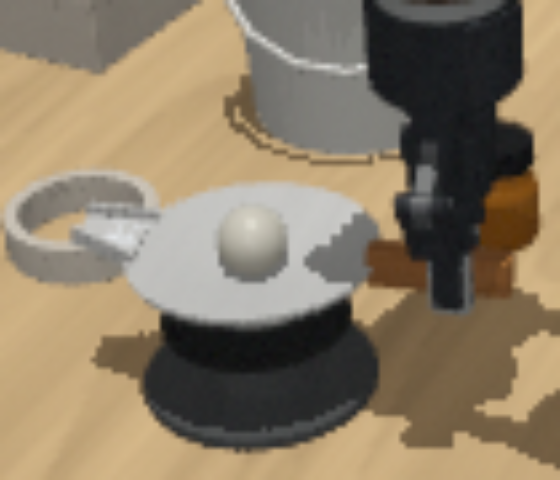

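The dish is off the stand and looks level, with the ball still in the middle at crop (252,240). I'll finish the lift, adding a numeric check of ball against dish in the side view.

```bash
python3 -m jog '{"translation":[[0,0,-0.1],[0,0,-0.2],[0,0,-0.3],[0,0,-0.4],[0,0,-0.5],[0,0,-0.5],[0,0,-0.5],[0,0,-0.5],[0,0,-0.5],[0,0,-0.5],[0,0,-0.5],[0,0,-0.5],[0,0,-0.5],[0,0,-0.4],[0,0,-0.3],[0,0,-0.2],[0,0,-0.1],[0,0,0],[0,0,0]],"rotation":[[0,0,0],[0,0,0],[0,0,0],[0,0,0],[0,0,0],[0,0,0],[0,0,0],[0,0,0],[0,0,0],[0,0,0],[0,0,0],[0,0,0],[0,0,0],[0,0,0],[0,0,0],[0,0,0],[0,0,0],[0,0,0],[0,0,0]],"hand":[4,4,4,4,4,4,4,4,4,4,4,4,4,4,4,4,4,4,4]}' 100
cat > chk.py <<'E'
from st import *
from h import *
# side view: dish (height z above TCP -> underside = tcp-0.0014), expected vs seen ball
s=capture("side");st=state();p=st["position"];r=R.from_quat(st["eef_rot"],scalar_first=True).as_matrix()
show()
def proj(w):
    E=s["extrinsics"];q=E[:3,:3].T@(np.array(w)-E[:3,3]);return np.array([s["cx"]+s["fx"]*q[0]/-q[2],s["cy"]-s["fy"]*q[1]/-q[2]])
U=p[2]-.0014; c=p-.105*r[:,0]
print("dish centre",c[:2].round(4),"underside",U.round(4))
ball=np.array([c[0],c[1],U+.028]); pb=proj(ball); x,y=pb.astype(int)
g=cv2.medianBlur(cv2.cvtColor(s["pixels"],cv2.COLOR_RGB2GRAY),3); k=6
roi=cv2.resize(g[y-18:y+19,x-18:x+19],None,fx=k,fy=k,interpolation=cv2.INTER_CUBIC)
ci=cv2.HoughCircles(roi,cv2.HOUGH_GRADIENT,1,200,param1=60,param2=8,minRadius=6*k,maxRadius=11*k)
if ci is not None:
    b=ci[0,0]/k; o=np.array([x-18+b[0],y-18+b[1]]); print("ball exp",pb.round(1),"seen",o.round(1),"r",b[2].round(1),"offset mm",(1000*(plane(s,*o,ball[2])-ball)).round(1))
cv2.imwrite("pics/chk.png",cv2.resize(s["pixels"][y-60:y+60,x-80:x+80,::-1],(720,540)))
E
python3 chk.py
```

```text
clock: 19.5
position: [0.4875, 0.0172, 0.1271]
eef_rot: [-0.0, -0.1, 0.995, 0.0]
force: [-0.7, -0.1, -2.2]
opening: 0.0127
grip_force: 97.4
19.55 p [0.4875 0.0172 0.1271] yaw -168.53 tilt 0.02 open 0.0125 gf 97.48135328292847 F [-0.3  0.  -3. ] q6 -1.98
dish centre [0.5904 0.0381] underside 0.1257
ball exp [259.8 202.9] seen [259.9 205.6] r 7.0 offset mm [-7.3 12.6  0. ]
```

View pics/chk.png

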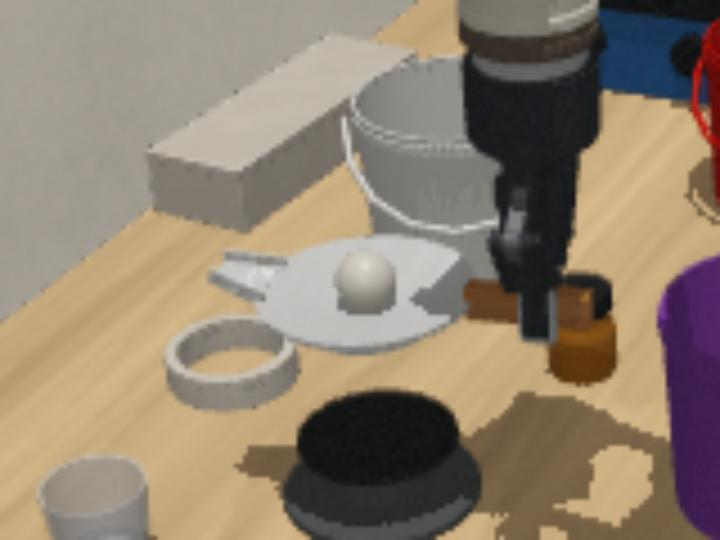

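The dish is level over the stand with the ball in the middle, at (260,205) in the full image. The small offset from the expected pixel is the same kind as before the lift, so it's likely calibration. Now the turn of about 85° clockwise about the dish centre, in ramped steps.

```bash
python3 -m jog '{"translation":[[0,0.105,0],[-0.002,0.21,0],[-0.005,0.315,0],[-0.007,0.388,0],[-0.007,0.388,0],[-0.007,0.388,0],[-0.007,0.388,0],[-0.007,0.388,0],[-0.007,0.388,0],[-0.007,0.388,0],[-0.007,0.388,0],[-0.007,0.388,0],[-0.007,0.388,0],[-0.007,0.388,0],[-0.007,0.388,0],[-0.007,0.388,0],[-0.007,0.388,0],[-0.005,0.315,0],[-0.002,0.21,0],[0,0.105,0]],"rotation":[[0,0,0.01],[0,0,0.02],[0,0,0.03],[0,0,0.037],[0,0,0.037],[0,0,0.037],[0,0,0.037],[0,0,0.037],[0,0,0.037],[0,0,0.037],[0,0,0.037],[0,0,0.037],[0,0,0.037],[0,0,0.037],[0,0,0.037],[0,0,0.037],[0,0,0.037],[0,0,0.03],[0,0,0.02],[0,0,0.01]],"hand":[4,4,4,4,4,4,4,4,4,4,4,4,4,4,4,4,4,4,4,4]}' 100
python3 chk.py
```

```text
clock: 21.55
position: [0.4954, 0.0828, 0.1272]
eef_rot: [-0.0, 0.218, 0.976, 0.0]
force: [-0.5, -0.6, -2.6]
opening: 0.0121
grip_force: 97.5
21.6 p [0.4954 0.0828 0.1272] yaw 154.86 tilt 0.01 open 0.0122 gf 97.50444173812866 F [-0.   0.2 -3.1] q6 -1.21
dish centre [0.5905 0.0382] underside 0.1258
ball exp [259.7 202.8] seen [265.9 211.9] r 7.8 offset mm [-37.6  36.1   0. ]
```

Run:
```python
import cv2
a=cv2.imread("pics/c5.png").astype(int)
for u,v in [(252,240),(252,225),(240,250),(252,268),(180,250),(250,300),(350,240),(300,200)]: print((u,v),a[v,u])
b=cv2.imread("pics/chk.png").astype(int) # new one, centre (360,270)
d=b[...,2]-b[...,0]
print(d[230:345:9,280:480:9])
```

```text
(252, 240) [177 189 192]
(252, 225) [206 219 221]
(240, 250) [150 161 165]
(252, 268) [109 118 121]
(180, 250) [190 193 194]
(250, 300) [186 188 188]
(350, 240) [111 114 113]
(300, 200) [194 197 198]
[[14  3  3  3  3 14 55 73 74 73 60  5  6  5 -1 -1 -5 -4 -5 -4 -4 -6 -4]
 [ 2  2  2 -2  2  2  5 22 18 12  5  4  4  4 -3 -4 -4 -3 -5 -4 -3 -2 -4]
 [ 2  0  1  0  2  2  2  3  2  6  6  3  3  2 -2 -5 -2 -5 -4 -3 -3 -4 -4]
 [ 3  1  1  2  4  4  3  7 14 16 17 15  6 -3 -4 -4 -4 -4 -3 -2 -4 -2 -4]
 [ 5  2  4  4  2  3  3 15 16 15  3  3 -2 -4 -4 -3  1 -4 -3 -3 -2 -4 -3]
 [ 2  4  2  4  3  3  4 16 16 15 -3 -3 -6 -5 -4 -4  3 -3 -3 -2 -3 -5 -3]
 [ 4  2  3  3  3  4  4 16 14 15  3 -2 -3 -3 -5 -4  2 -3 -4 -6 -4 -3 -4]
 [ 4  3  3  3  4  3  4 12 14 14 14  2 -4 -2 -4 -3  3 -2 -3 -5 -4 -1 -4]
 [ 3  4  3  3  4  4  3  4 12 13 11 11 -3 -4 -4 -5 -3 -1 -4 -2 -3 -2 -5]
 [ 2  3  3  3  4  4  2  3  2  3  4  3  2 -2 -3 -4 -3 -4 -1 -3 -4 -3 28]
 [ 3  2  2  3  3  4  2  3  3  3  4  3  2  2 -2 -3 -3 -3 -5 -1 -4 -4  9]
 [ 3  3  3  3  3  2  4  3  3  3  3  3  0  3  1 -2 -2 -3 -3 -3 -4 -5 -2]
 [13 11  2  2  3  4  4  3  3  3  2  2  2  4  2  2 33 -2 -4 -2 -4 -4 11]]
```

In the side view the ball's warm tint separates it from the dish. Its top, bottom and left edges put its centre at about (368,280) in the crop, against (365,282) before the turn, so it is still in the middle. I'll continue turning.

```bash
python3 -m jog '{"translation":[[0,0.105,0],[-0.002,0.21,0],[-0.005,0.315,0],[-0.007,0.388,0],[-0.007,0.388,0],[-0.007,0.388,0],[-0.007,0.388,0],[-0.007,0.388,0],[-0.007,0.388,0],[-0.007,0.388,0],[-0.007,0.388,0],[-0.007,0.388,0],[-0.007,0.388,0],[-0.007,0.388,0],[-0.007,0.388,0],[-0.007,0.388,0],[-0.007,0.388,0],[-0.005,0.315,0],[-0.002,0.21,0],[0,0.105,0]],"rotation":[[0,0,0.01],[0,0,0.02],[0,0,0.03],[0,0,0.037],[0,0,0.037],[0,0,0.037],[0,0,0.037],[0,0,0.037],[0,0,0.037],[0,0,0.037],[0,0,0.037],[0,0,0.037],[0,0,0.037],[0,0,0.037],[0,0,0.037],[0,0,0.037],[0,0,0.037],[0,0,0.03],[0,0,0.02],[0,0,0.01]],"hand":[4,4,4,4,4,4,4,4,4,4,4,4,4,4,4,4,4,4,4,4]}' 100
python3 -m jog '{"translation":[[0,0.105,0],[-0.002,0.21,0],[-0.005,0.315,0],[-0.007,0.388,0],[-0.007,0.388,0],[-0.005,0.315,0],[-0.002,0.21,0],[-0.001,0.147,0],[0,0.105,0],[0,0,0],[0,0,0],[0,0,0],[0,0,0],[0,0,0],[0,0,0],[0,0,0],[0,0,0],[0,0,0],[0,0,0]],"rotation":[[0,0,0.01],[0,0,0.02],[0,0,0.03],[0,0,0.037],[0,0,0.037],[0,0,0.03],[0,0,0.02],[0,0,0.014],[0,0,0.01],[0,0,0],[0,0,0],[0,0,0],[0,0,0],[0,0,0],[0,0,0],[0,0,0],[0,0,0],[0,0,0],[0,0,0]],"hand":[4,4,4,4,4,4,4,4,4,4,4,4,4,4,4,4,4,4,4]}' 100
python3 chk.py
python3 - <<'E'
from h import *
for n in("side","top"):
    c=capture(n);p=c["pixels"].astype(int);d=p[...,0]-p[...,2]
    E=c["extrinsics"]
    def proj(w):
        q=E[:3,:3].T@(np.array(w)-E[:3,3]);return c["cx"]+c["fx"]*q[0]/-q[2],c["cy"]-c["fy"]*q[1]/-q[2]
    x,y=map(int,proj((.5905,.0382,.1538)));print(n,x,y);print(d[y-12:y+13,x-14:x+15])
    if n=="top":
        print("lip exp",proj((.5905+.09*np.cos(1.29),.0382-.09*np.sin(1.29),.152)))
        np.set_printoptions(linewidth=200)
        H,S,V=hsv(c); m=((S<40)&(V>140)); b=blob(m,(x-32,y-32,x+50,y+45)); k=b[:,0,:]; print(cv2.boundingRect(b),"rightmost",k[k[:,0].argmax()])
E
```

```text
clock: 23.6
position: [0.5408, 0.1305, 0.1273]
eef_rot: [0.0, 0.513, 0.859, 0.0]
force: [-0.8, 0.2, -2.1]
opening: 0.0124
grip_force: 97.5
clock: 25.5
position: [0.5607, 0.1387, 0.1273]
eef_rot: [0.0, 0.599, 0.801, -0.0]
force: [-0.2, 0.6, -2.4]
opening: 0.0126
grip_force: 97.5
25.55 p [0.5607 0.1387 0.1273] yaw 106.44 tilt 0.0 open 0.0126 gf 97.48512983322144 F [-0.  -0.2 -2.9] q6 -0.25
dish centre [0.5904 0.038 ] underside 0.1259
ball exp [259.8 202.8] seen [272.9 190.1] r 8.9 offset mm [ -0.1 -76.3  -0. ]
side 259 202
[[-5 -4 -6 -5 -4 -4 -4 -2 -4 -5 -5 -3 -3 -4 -5 -4 -7 -5 -3  3  4  3  4  4
   3  4  3  3  7]
 [-2 -4 -6 -5 -4 -4 -3 -3 -4 -5 -5 -2 -5 -4 -3 -6 -5 -6 -4  0  0  3  3  0
   3  3  1  3  5]
 [-6 -4 -7 -5 -3 -5 -3 -2 -5 -1 -5 -5 -4 -2 -7 -3 -4 -5 -4 -3  2  5  0 -2
  -2  1  4  2  5]
 [-5 -4 -4 -5 -3 -3 -3 -3 -3 -2 -2 -2 -4 -3 -3 -4 -5 -6 -4 -4 -5 -2 -2 -5
   4  1  3  3  5]
 [-4 -2 -2 -2 -2 -5 -4 -7 -5 -5 -8 -4 -5 -4 -4 -6 -4 -6 -5 -5 -5 -3  4 -2
  -2 -2  3  3  4]
 [-4 -3 -4 -6 -7 -7 -4 -8 -4 -5 -7 -4 -5 -7 -3 -3 -5 -5 -5 -5 -6  0  2  2
   1  3  4  4  3]
 [-4 -3 -7 -5 -6 -4 -
[... 3451 characters left out ...]
 10  9  3  3  5  5
   5  3  4  4  5]
 [ 1  1  3  2  6  2  2  3  4  3  5  4  5  6 11 12 11 10  7  2  5  4  4  4
   4  4  6  5  5]
 [ 2  1  1  2  2  2  4  4  1  2  2  4  3  0  3  4  3  4  3  4  4  3  6  7
   3  5  3  3  5]
 [ 2  1  2  0  2  2  1  1  3  2  2  1  1 -1  2  4  5  5  6  5  5  5  4  3
   6  2  6  6  5]
 [ 2  2  1  4  2  3  1  2  0  1  4  2  6  1  2  4  3  4  4  4  5  2  3  6
   4  4  4  4  6]
 [ 2  1  3  4  3  2  0  1  2  2  2  0  3  0  1  5  6  4  5  5  4  4  3  4
   3  3  4  4  4]
 [ 2  1  2  1  1  2  4  0  4  2  2 -1  1  2  4  6  4  3  5  4  5  5  4  4
   3  3  4  4  3]]
lip exp (np.float64(316.1607391851324), np.float64(148.75641801548812))
(265, 136, 54, 48) rightmost [318 153]
```

The top view puts the ball at (284,159), within a pixel of where it should be, and the lip tip at about (318,153), pointing at the pail. Before handing in, I'll fit the visible rim and check that nothing is still moving.

Run:
```python
from h import *
for i in range(2):
    c=capture("top");H,S,V=hsv(c);b=blob((S<40)&(V>140),(250,126,335,205));k=b[:,0,:].astype(float)
    # rim points: upper and lower arcs away from gripper (left) and lip (right)
    k=k[(k[:,0]>275)&(k[:,0]<300)&((k[:,1]<146)|(k[:,1]>176))]
    a=np.linalg.lstsq(np.c_[2*k,np.ones(len(k))],(k**2).sum(1),rcond=None)[0]; r=np.sqrt(a[2]+a[0]**2+a[1]**2)
    p=c["pixels"].astype(int); d=cv2.blur((p[...,0]-p[...,2]).astype(np.float32),(3,3))
    bb=blob(d>7.5,(268,145,300,175)); bc=cv2.minEnclosingCircle(bb)
    D=plane(c,a[0],a[1],.148);B=plane(c,*bc[0],.154)
    print("rim",a[:2].round(1),r.round(1),D.round(4),"ball",bc,B.round(4))
    P=np.array([.674,-.251])-D[:2];th=np.radians(106.44-180);print("pail in dish",P@[np.cos(th),np.sin(th)],P@[-np.sin(th),np.cos(th)])
print(state()["joint_velocities"].round(4))
```

```text
rim [288.1 159.1] 22.6 [0.5899 0.0269 0.148 ] ball ((284.5714416503906, 159.0), 6.202458381652832) [0.5893 0.0359 0.154 ]
pail in dish 0.29039123522268495 0.0020148081516026656
rim [288.2 159.1] 22.6 [0.5898 0.0268 0.148 ] ball ((284.78570556640625, 159.07142639160156), 6.328692436218262) [0.5891 0.0353 0.154 ]
pail in dish 0.29030450052250706 0.0020999464890206726
[ 0.0007  0.0008  0.0001  0.001   0.0031 -0.0066]
```

```bash
python3 -c "
from station import *
print(job_done())"
```

```text
the job is handed in; nothing more can be done
None
```

I handed the job in with the dish held still and level about 80 mm above its stand, its lip pointing at the pail and the ball resting in the middle; the hand-in returned no verdict, so I can't confirm how it was judged.

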